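# Fit the last caster to the bucket dolly and tug-test it

### The arm

A 7-joint arm with a two-finger parallel gripper is mounted at the origin on the work surface. World frame = base frame: x ahead of the robot, y to its left, z up, the work surface at z = 0. Lengths are in m, angles in rad, forces in N, time in s.
With the tool pointing down it reaches from about 0.4 to 0.9 m from the base axis. Payload 5.5 kg.
Tool frame: the origin (TCP) lies between the finger pads, 19 mm behind the fingertips; this is the grasp point; z points along the fingers, y is the line along which they close (so a half turn about z gives the same grasp; the last joint's range is limited). The gripper opens to 85 mm and grips with 20 to 120 N. Pads are 22 mm wide; open, the fingers measure 114 mm over their backs; the gripper's body (76 mm by 85 mm) begins 54 mm behind the grasp point. The pads swing forward as they close: fully open they stand 13 mm farther back than shut.
Start: joints at [-0.885, 0.501, -0.427, 1.55, 0.221, 1.138, -0.21], TCP at [0.267, 0.593, 0.25] pointing down, gripper open.
Joint ranges: [-2.88, 2.88], [-0.31, 2.03], [-1.54, 1.56], [0.2, 2.42], [-1.41, 4.55], [0.19, 2.02], [-2.57, 2.57]. Speed limits (rad/s): [2.57, 2.57, 3.14, 3.14, 3.14, 3.14, 3.14].

### API

Orientations are given as a unit quaternion [x, y, z, w].
In Python, from rig import manip gives the robot as it stands. The module is installed in compiled form; this text tells all that it offers.
- The arm moves only by the shell command python3 -m pendant 'ROWS' [OPENING] [FORCE]. ROWS is JSON, a list of rows, each a list of 2 entries, a list of its own where there are three numbers: the shift along the tool's x, y, z in cm, then the turn about the tool's z in degrees. A call has 1 to 20 rows; each row shifts and turns the commanded pose from where the row before left it, along the tool's axes as they then stand; what a row does not reach is not made up. A row lasts 1/12 s, in which the tool goes at most 41.7 mm and 7.16 degrees, less where a joint would pass 70% of its speed; a pose out of reach is approached as far as the arm can. A call is refused whole if a number of a shift passes 4.17 or a number of a turn 7.16, either way. A call with a gripper value outside its range is refused whole. OPENING is the finger opening in cm, from 0 to 8.54, set as the call begins (- or left out, the last holds). The fingers move at their own pace and stop on an object; FORCE is the grip in N (left out, the last holds). Time passes only in rows, so rows that do not move let the fingers close. It gives the time, the measured TCP pose, the force, the opening and the grip force at its end, in the units of the state.
- manip.sense(): the state, without advancing time (a new reading comes with each control period).
- manip.grab_frame(name): name is "scene" or "top" or "wrist"; returns (picture, depth): 420x560x3 uint8, blue, green, red; 420x560 float32, m along the optical axis (not along the pixel's ray), 0 where there is no reading.
- manip.camera_params(name): a dict with "fx", "fy", "cx", "cy" (pixels), "R" (3x3) and "t" (3): a world point X has camera coordinates R X + t. Camera axes: x right, y down, z forward; pixel columns grow to the right and rows downward; lengths in m; the calibration is good to about 2 mm. The wrist camera is an equidistant fisheye: a pixel r from the principal point sees the ray r / f radians off the axis. A picture is of the moment at which its call begins: read the wrist's pose just before it. camera_params takes no time and is no camera call; for the wrist camera it gives the pose at the moment of the call.
- manip.finish_job(): hands the job in; it is judged then, once.
The state is a dict: "t": time; "joint_pos": joint angles; "qd": joint speeds; "tau": joint torques, N m; "tool_pos": TCP position; "eef_rot": TCP orientation; "force": force on the tool from outside, world axes, zero at the start; "ft_torque": the same for the moment, N m; "opening": finger opening in m; "grip_force": force on a finger pad.
Only numpy, scipy, OpenCV 4.12 (cv2) and the standard library are available. Lean on these libraries where they do the work, as an engineer would, in place of code of your own. Each camera call takes 0.05 s, during which the arm holds its last target. There are 200 camera calls.

### The job

The glaze-bucket dolly lies upside down on the bench with one caster missing. Take the caster (not the levelling foot) out of the wooden parts block and press its stem into the empty socket until it snaps fully home, firmly but without ramming it. Then tug it straight up with a steady pull of about 12 N (never over 17 N) for about a second to prove that it is retained, and let go, leaving it seated and everything else on the bench undisturbed.

Things in the scene. Friction and masses are not known exactly. Their poses are not given: they have to be found in the camera images.
- caster: Steel swivel caster, black 50 mm wheel, 0.13 kg, one rigid piece, standing stem down in a hole of the wooden block, its 32 mm flange resting on it. Origin: on the stem axis at the flange's underside; z up towards the wheel; x the way the wheel trails. Wheel 20 mm wide, axle at x 22, z 40 mm; it spans z 15 to 65 mm. Stem below the flange 40 mm long, 13 mm thick.
- caster_grip (a point): Point on the caster's stem axis 38 mm above its origin, between the fork's two flat steel cheeks: good place for the TCP, fingers closing across y. The cheeks' outer faces are 30 mm apart along y; each is at least 28 mm wide (x -14 to 14 mm) and spans z 8 to 34 mm above the origin. Axes as the caster's.
- caster_tip (a point): End of the caster's stem, 40 mm below its origin; 6 mm thick there, a cone widening to 13 mm over 7 mm. Above the cone a 13 mm head, then a neck 7 mm thick from 25.5 to 16 mm below the flange's underside, then 13 mm again up to the flange.
- socket (a point): Centre of the mouth of the empty socket, on top of a 38 mm square grey boss of the upturned dolly, 70 mm above the bench. z up; a 15 mm hole goes straight down 46 mm, mouth chamfered 2 mm. The caster is home when its flange rests on this face with its origin on this point, pointing any way round.
- snap: Retainer in the socket: four spring tabs sticking 3.5 mm into the hole, 17.5 to 23.5 mm below the mouth (origin at the mouth, z up). The stem meets them with the flange 20 mm above the boss; spreading them takes 4 to 16 N, then they rub at 1 to 6 N and snap into the neck only in the last 2 mm. Snapped in, the caster has 2 mm play, then holds; if not, a few newtons draw it out.
- dolly: Round grey plastic bucket dolly lying upside down, 300 mm across, fixed. Origin at its centre on the bench. Deck 24 mm high; five bosses 118 mm from the centre, 72 degrees apart, tops 70 mm above the bench; four carry casters (tops 135 mm above the bench); the boss along -x of this frame is the empty socket.
- block: Wooden parts block, 90 x 250 x 46 mm tall, fixed, with a row of five 16 mm holes along its y axis, 50 mm apart; origin at the centre of its underside. The caster and the foot stand in the holes at y = -50 and +50 mm, either way round.
- foot: Bystander: levelling foot, a 10 mm rod with a 42 mm black disc on top, standing in the other hole of the block; its top is 19 mm above the block. Origin on its axis at the top of the block.
- tub: Bystander: clear plastic tub, 110 mm across, 50 mm high; origin at the centre of its underside.
- spray: Bystander: spray bottle, 80 mm across, 190 mm high; origin at the centre of its underside.
- brush: Bystander: brush, 140 mm long, lying on the bench along its x axis; origin at its middle, underneath.
There are look-alikes about, which are no part of the job. Leave any blue or purple look-alike of the caster alone.

How it is judged:
By the outcome, as a careful person would: the job done as asked, in the order asked, and still so for the second after the job is handed in, with the robot touching nothing.
It also fails if it takes over 58 s, if anything falls off the work surface, if the arm or the gripper's body presses on something with over 40 N, if the wrist force passes 120 N, or if a joint passes its speed limit or range.

## Working session

There is one attempt and no reset: what is moved stays moved. The work goes in short steps, Python scripts to look and compute and a shell command to move; the robot and the scene stay as the last step left them, time stands still between calls to the robot, and variables do not carry over. Pictures are saved under pics/ and viewed, at most 10 in all, crops included, and the job is handed in when it is done.

```bash
mkdir -p pics && python3 - <<'E'
from rig import manip
import cv2,numpy as np
s=manip.sense();print({k:np.round(v,4).tolist() for k,v in s.items()})
for n in("top","scene"):
    p=manip.camera_params(n);im,d=manip.grab_frame(n)
    np.savez(f"pics/{n}.npz",im=im,d=d,R=p["R"],t=p["t"],k=[p["fx"],p["fy"],p["cx"],p["cy"]])
    cv2.imwrite(f"pics/{n}.png",im);print(n,p)
E
```

```text
{'t': 0.0, 'joint_pos': [-0.8848, 0.5018, -0.4268, 1.5515, 0.2208, 1.1383, -0.2103], 'qd': [-0.0007, -0.0004, -0.0012, -0.0009, 0.0013, -0.0018, -0.0005], 'tau': [0.0003, -56.952, -5.8161, -28.0939, 0.0106, 0.0121, -0.0], 'tool_pos': [0.2665, 0.5921, 0.249], 'eef_rot': [0.2098, 0.9777, -0.0009, -0.0002], 'force': [0.4082, -0.4242, -0.1015], 'ft_torque': [-0.0522, -0.022, -0.0381], 'grip_force': 0.0, 'opening': 0.0853}
top {'fx': 441.6150593432392, 'fy': 441.6150593432392, 'cx': 282.6510811341273, 'cy': 211.72561841426975, 'R': array([[-1.31230073e-03, -9.99967806e-01,  7.91610882e-03],
       [-9.87473483e-01,  4.68201447e-05, -1.57785038e-01],
       [ 1.57779588e-01, -8.02400897e-03, -9.87441754e-01]]), 't': array([0.07131915, 0.49287357, 0.92315007])}
scene {'fx': 406.4639597468827, 'fy': 406.4639597468827, 'cx': 273.02735495913316, 'cy': 213.83899484291246, 'R': array([[ 0.06948584,  0.99757222,  0.0046246 ],
       [ 0.86964822, -0.05830273, -0.49021707],
       [-0.4887573 ,  0.03808492, -0.87158811]]), 't': array([-0.10856314, -0.39629501,  1.36425472])}
```

View pics/top.png

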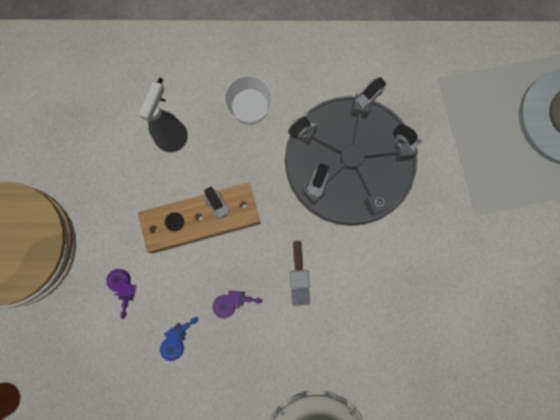

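View pics/scene.png

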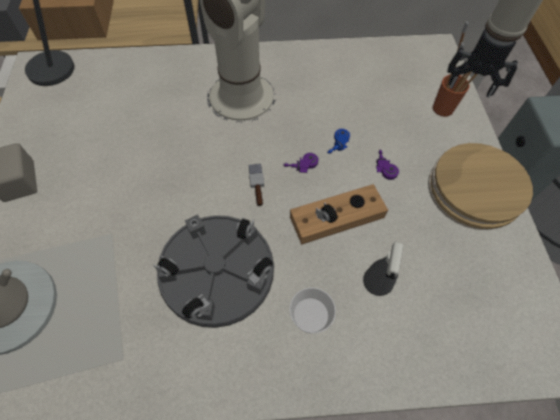

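The top view shows the block at about (200,217) with the caster at (216,202) and the foot at (174,221). The dolly is at (352,157) with the empty socket at (379,202). The purple and blue look-alikes are lower left. Next I'll enlarge and localise these.

```bash
cat > h.py <<'E'
import numpy as np,cv2
def load(n):
    z=np.load(f"pics/{n}.npz");return z["im"],z["d"],z["R"],z["t"],z["k"]
def onplane(n,u,v,z):
    im,d,R,t,k=load(n);r=R.T@np.array([(u-k[2])/k[0],(v-k[3])/k[1],1]);c=-R.T@t
    return c+r*(z-c[2])/r[2]
def cloud(n):
    im,d,R,t,k=load(n);v,u=np.indices(d.shape)
    P=np.stack([(u-k[2])/k[0]*d,(v-k[3])/k[1]*d,d],-1)
    return (P-t)@R
E
python3 - <<'E'
from h import *
im=load("top")[0]
a=cv2.resize(im[175:255,130:270],None,fx=5.7,fy=5.7,interpolation=cv2.INTER_CUBIC)[:,:798]
b=cv2.resize(im[175:255,310:450][:25*1+30],None,fx=2.5,fy=2.5,interpolation=cv2.INTER_CUBIC)
b=cv2.copyMakeBorder(b,0,0,0,798-b.shape[1],cv2.BORDER_CONSTANT)
cv2.imwrite("pics/crop1.png",np.vstack([a,b])[:600]);print(a.shape,b.shape)
for nm,u,v,z in[("hole-",153,229,.046),("foot",174,221,.065),("hole0",198.5,217,.046),("holeend",243,205,.046),("socket",379,202,.07),("dolly",352,157,.024)]:print(nm,onplane("top",u,v,z).round(4))
P=cloud("top");d=load("top")[1]
w=np.full(d.shape,0,bool);w[175:255,130:270]=1;w&=d>0
q=P[w&(P[...,2]>.038)&(P[...,2]<.052)];print("blocktop",cv2.minAreaRect(q[:,:2].astype(np.float32)),np.median(q[:,2]),len(q))
for lo,hi in[(.07,.085),(.085,.1),(.1,.13)]:
    q=P[w&(P[...,2]>lo)&(P[...,2]<hi)];print(lo,len(q),q.mean(0).round(4),cv2.minAreaRect(q[:,:2].astype(np.float32)))
E
```

```text
(456, 798, 3) (138, 798, 3)
hole- [0.4543 0.349  0.046 ]
foot [0.469  0.3002 0.065 ]
hole0 [0.4803 0.2524 0.046 ]
holeend [0.5065 0.1569 0.046 ]
socket [ 0.5088 -0.1329  0.07  ]
dolly [ 0.6205 -0.086   0.024 ]
blocktop ((0.48213863372802734, 0.2532689571380615), (0.09119042009115219, 0.25076887011528015), 15.486675262451172) 0.04653673252600185 4040
0.07 36 [0.4921 0.2094 0.079 ] ((0.4779701828956604, 0.24873697757720947), (0.034286174923181534, 0.12691301107406616), 25.53622817993164)
0.085 112 [0.5082 0.2121 0.0937] ((0.5139458775520325, 0.2157282829284668), (0.048593394458293915, 0.03424026072025299), 34.00543212890625)
0.1 194 [0.5132 0.2147 0.1075] ((0.5140718221664429, 0.2156471610069275), (0.041939716786146164, 0.024862121790647507), 19.239473342895508)
```

View pics/crop1.png

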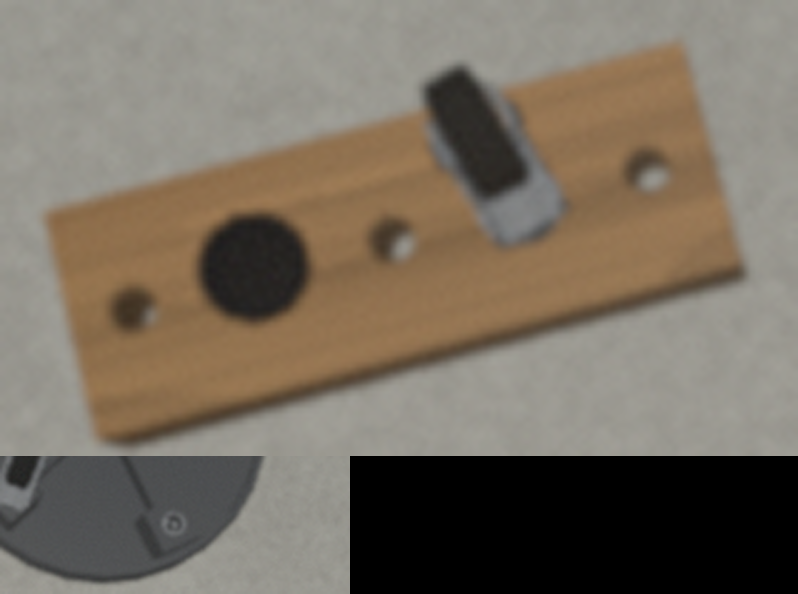

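The crop shows the caster flange near (500,210) in crop pixels, with its wheel trailing up and left to (455,80). That puts the heading at about 29.5° in world. Block fit is centre (0.482, 0.253), axis 15.3°, so the caster axis is at about (0.495, 0.205). I'm moving above it.

```bash
python3 -m pendant '[[[-3.06,-2.16,0],0],[[-3.06,-2.16,0],0],[[-3.06,-2.16,0],0],[[-3.06,-2.16,0],0],[[-3.06,-2.16,0],0],[[-3.06,-2.16,0],0],[[-3.06,-2.16,0],0],[[-3.06,-2.16,0],0],[[-3.06,-2.16,0],0],[[-3.06,-2.16,0],0],[[-3.06,-2.16,0],0],[[-3.06,-2.16,0],0]]' && python3 -m pendant '[[[0,0,0],-6.7],[[0,0,0],-6.7],[[0,0,0],-6.7],[[0,0,0],-6.7],[[0,0,0],-6.7],[[0,0,0],-6.7],[[0,0,0],-6.7],[[0,0,0],-6.7],[[0,0,0],0],[[0,0,0],0],[[0,0,0],0]]' && python3 - <<'E'
from rig import manip
import cv2,numpy as np
s=manip.sense();print(np.round(s["joint_pos"],3),s["tool_pos"],s["eef_rot"],s["force"])
p=manip.camera_params("wrist");im,d=manip.grab_frame("wrist")
np.savez("pics/w1.npz",im=im,d=d,R=p["R"],t=p["t"],k=[p["fx"],p["fy"],p["cx"],p["cy"]])
cv2.imwrite("pics/w1.png",im);print(p)
E
```

```text
t: 1.1
tool_pos: [0.4956, 0.2039, 0.2498]
eef_rot: [0.21, 0.978, -0.0, -0.0]
force: [0.7, 0.5, -0.9]
opening: 0.0857
grip_force: 0.0
t: 2.02
tool_pos: [0.4951, 0.2056, 0.2498]
eef_rot: [-0.252, 0.968, 0.0, -0.0]
force: [0.6, -0.2, 0.5]
opening: 0.0856
grip_force: 0.0
[-0.085  0.295 -0.429  1.838  0.14   1.039  1.511] [0.49505759 0.20559847 0.24976654] [-2.51884593e-01  9.67757245e-01  1.08940432e-05 -2.58787415e-04] [ 0.6444426  -0.2283129   0.47072578]
{'fx': 325.19226210127806, 'fy': 325.19226210127806, 'cx': 276.45077504308114, 'cy': 207.90588069032015, 'R': array([[-4.87313958e-01,  8.73226791e-01, -2.78500259e-04],
       [ 8.43798941e-01,  4.70973469e-01,  2.57269001e-01],
       [ 2.24785350e-01,  1.25135777e-01, -9.66339787e-01]]), 't': array([ 0.0623569 , -0.54790018,  0.24036667])}
```

View pics/w1.png

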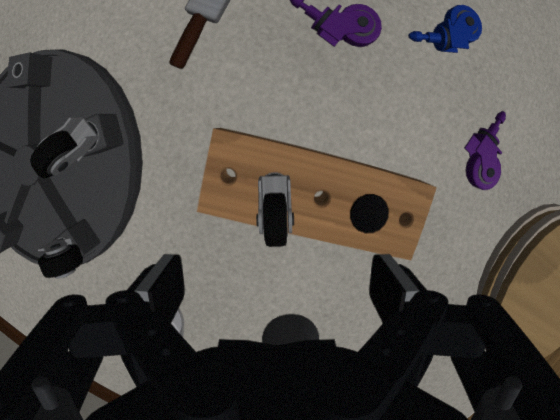

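The wrist view shows the caster upright in the picture at (275,210), in line with the fingers. Block holes are at (229,176), (322,199) and (406,219). I'll refine from the depth.

```bash
cat >> h.py <<'E'
def wray(k,u,v):
    x=(u-k[2])/k[0];y=(v-k[3])/k[1];th=np.hypot(x,y)+1e-9
    return np.stack([np.tan(th)*x/th,np.tan(th)*y/th,np.ones_like(th)],-1)
def wplane(n,u,v,z):
    im,d,R,t,k=load(n);r=wray(k,np.float64(u),np.float64(v))@R;c=-R.T@t
    return c+r*(z-c[2])/r[2]
def wcloud(n):
    im,d,R,t,k=load(n);v,u=np.indices(d.shape).astype(float)
    return (wray(k,u,v)*d[...,None]-t)@R
E
python3 - <<'E'
from h import *
for u,v in[(229,176),(322,198.5),(406,219)]:print(wplane("w1",u,v,.046).round(4))
P=wcloud("w1");im,d=load("w1")[:2];v,u=np.indices(d.shape)
w=(u>215)&(u<340)&(v>150)&(v<260)&(d>0)
q=P[w&(abs(P[...,2]-.046)<.006)];print("ztop",np.median(q[:,2]))
g=im.max(-1)
for nm,lo,hi in[("wheel",.09,.12),("fork",.055,.09),("all",.06,.12)]:
    m=w&(P[...,2]>lo)&(P[...,2]<hi)
    if nm=="wheel":m&=g<60
    if nm=="fork":m&=g>80
    q=P[m][:,:2].astype(np.float32);print(nm,len(q),q.mean(0),P[m][:,2].max(),cv2.minAreaRect(q),cv2.fitLine(q,cv2.DIST_HUBER,0,.001,.001).ravel())
for h in(25,28,30,32):
    a=np.deg2rad(h);m=w&(P[...,2]>.09)&(P[...,2]<.12)
    q=P[m][:,:2]-[.495,.205];X=q@[np.cos(a),np.sin(a)];Y=q@[-np.sin(a),np.cos(a)]
    print(h,np.percentile(X,[2,98]).round(4),np.percentile(Y,[2,50,98]).round(4),np.polyfit(X,Y,1).round(4))
print("socket", wplane("w1",18,70,.07))
E
```

```text
[0.5089 0.1569 0.046 ]
[0.4829 0.2523 0.046 ]
[0.4558 0.3478 0.046 ]
ztop 0.04550294913393978
wheel 1180 [0.5112838  0.21222308] 0.11174799289897976 ((0.5150679349899292, 0.21445232629776), (0.04722180962562561, 0.03291581943631172), 30.047245025634766) [0.85836357 0.51304185 0.51128346 0.21222304]
fork 606 [0.49385634 0.20099479] 0.08992164101212066 ((0.5043995976448059, 0.20853115618228912), (0.04668869078159332, 0.03384754806756973), 26.154495239257812) [ 0.5398466  -0.84176344  0.49385655  0.20099474]
all 1770 [0.5091367  0.21066974] 0.11174799289897976 ((0.5104095935821533, 0.21140919625759125), (0.05946003645658493, 0.03408344089984894), 31.2058048248291) [0.8491994  0.5280723  0.5091368  0.21066989]
25 [-0.0006  0.0418] [-0.0148 -0.0004  0.0142] [ 0.0592 -0.0014]
28 [-0.0006  0.0418] [-0.0155 -0.0013  0.0132] [ 0.0286 -0.0018]
30 [-0.0007  0.042 ] [-0.0163 -0.0019  0.0125] [ 0.0081 -0.0021]
32 [-0.0008  0.0418] [-0.0172 -0.0026  0.0117] [-0.0124 -0.0024]
socket [ 0.51078638 -0.13198915  0.07      ]
```

```bash
python3 -m pendant '[[[0.02,-0.15,2],-1.4],[[0,0,3],0],[[0,0,3],0],[[0,0,3],0],[[0,0,3],0],[[0,0,1.6],0],[[0,0,1],0],[[0,0,1],0],[[0,0,0.98],0],[[0,0,0],0],[[0,0,0],0],[[0,0,0],0]]' && python3 -m pendant '[[[0,0,0],0],[[0,0,0],0],[[0,0,0],0],[[0,0,0],0],[[0,0,0],0],[[0,0,0],0],[[0,0,0],0],[[0,0,0],0],[[0,0,0],0],[[0,0,0],0],[[0,0,0],0],[[0,0,0],0]]' 2.0 80
```

```text
t: 3.07
tool_pos: [0.4965, 0.2047, 0.0651]
eef_rot: [-0.265, 0.964, 0.0, 0.001]
force: [-0.1, -0.5, 0.4]
opening: 0.0853
grip_force: 0.0
t: 4.07
tool_pos: [0.496, 0.2047, 0.0646]
eef_rot: [-0.265, 0.964, 0.0, 0.0]
force: [-1.2, 0.3, 5.4]
opening: 0.0289
grip_force: 79.5
```

My descent rows summed 2 cm too deep, so I'm opening, rising and regripping at the right height.

```bash
python3 -m pendant '[[[0,0,0],0],[[0,0,0],0],[[0,0,0],0],[[0,0,0],0],[[0,0,0],0],[[0,0,-0.4],0],[[0,0,-0.8],0],[[0,0,-0.7],0],[[0,0,0],0],[[0,0,0],0]]' 5.5 80 && python3 -m pendant '[[[0,0,0],0],[[0,0,0],0],[[0,0,0],0],[[0,0,0],0],[[0,0,0],0],[[0,0,0],0],[[0,0,0],0],[[0,0,0],0],[[0,0,0],0],[[0,0,0],0]]' 2.0 80
```

```text
t: 4.9
tool_pos: [0.4965, 0.2046, 0.0842]
eef_rot: [-0.265, 0.964, 0.0, 0.001]
force: [0.2, -0.7, -0.3]
opening: 0.0553
grip_force: 0.0
t: 5.73
tool_pos: [0.4959, 0.2041, 0.0832]
eef_rot: [-0.265, 0.964, -0.0, 0.0]
force: [-0.5, -2.9, 4.8]
opening: 0.0283
grip_force: 79.9
```

```bash
python3 -m pendant '[[[0,0,-0.5],0],[[0,0,-1],0],[[0,0,-1],0],[[0,0,-1],0],[[0,0,-1.5],0],[[0,0,-2],0],[[0,0,-2],0],[[0,0,-2],0],[[0,0,-2],0],[[0,0,-2],0],[[0,0,-1],0],[[0,0,0],0],[[0,0,0],0],[[0,0,0],0]]' && python3 - <<'E'
from rig import manip
import cv2,numpy as np
s=manip.sense();print(np.round(s["joint_pos"],3),s["tool_pos"],s["eef_rot"],s["force"])
out=[]
for n in("wrist","top","scene"):
    p=manip.camera_params(n);im,d=manip.grab_frame(n)
    np.savez(f"pics/{n}2.npz",im=im,d=d,R=p["R"],t=p["t"],k=[p["fx"],p["fy"],p["cx"],p["cy"]]);out.append(im)
cv2.imwrite("pics/w2.png",out[0]);cv2.imwrite("pics/s2.png",cv2.resize(out[2][90:350,130:450],None,fx=2.3,fy=2.3))
E
```

```text
t: 6.9
tool_pos: [0.495, 0.204, 0.2422]
eef_rot: [-0.265, 0.964, -0.0, -0.001]
force: [0.1, 0.6, -2.1]
opening: 0.028
grip_force: 79.5
[-0.077  0.304 -0.436  1.846  0.148  1.025  1.536] [0.49495006 0.20399754 0.2421708 ] [-2.65385656e-01  9.64141912e-01 -7.10757555e-05 -9.07202947e-04] [ 0.0781099   0.58934055 -2.0750457 ]
```

View pics/w2.png

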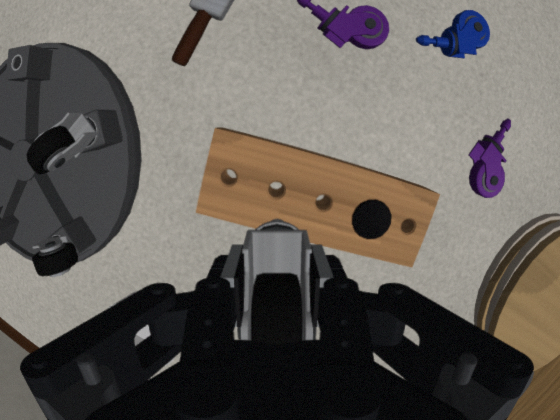

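View pics/s2.png

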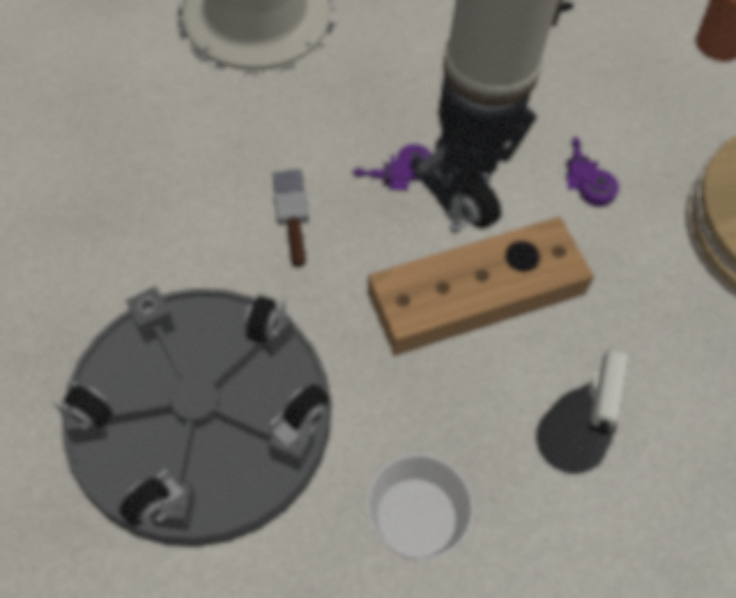

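The caster is held upright, with its flange edge at (278,222) in the wrist view. The foot and the other parts are undisturbed. I'm turning back 30° and moving above the socket.

```bash
python3 -m pendant '[[[0,0,0],6],[[0,0,0],6],[[0,0,0],6],[[0,0,0],6],[[0,0,0],6],[[-0.1,-2,-0.08],0],[[-0.1,-3.5,-0.08],0],[[-0.1,-3.5,-0.08],0],[[-0.1,-3.5,-0.08],0],[[-0.1,-3.5,-0.08],0],[[-0.1,-3.5,-0.08],0],[[-0.1,-3.5,-0.08],0],[[-0.1,-3.5,-0.08],0],[[-0.1,-3.5,-0.08],0],[[-0.1,-2.5,-0.08],0],[[0,-1.1,0],0],[[0,0,0],0],[[0,0,0],0],[[0,0,0],0],[[0,0,0],0]]' && python3 - <<'E'
from rig import manip
import cv2,numpy as np
s=manip.sense();print(np.round(s["joint_pos"],3),s["tool_pos"],s["eef_rot"],s["force"])
p=manip.camera_params("wrist");im,d=manip.grab_frame("wrist")
np.savez("pics/w3.npz",im=im,d=d,R=p["R"],t=p["t"],k=[p["fx"],p["fy"],p["cx"],p["cy"]],tool=s["tool_pos"])
cv2.imwrite("pics/w3.png",cv2.resize(im[120:300,180:380],None,fx=3,fy=3,interpolation=cv2.INTER_CUBIC))
E
```

```text
t: 8.72
tool_pos: [0.5104, -0.1291, 0.2509]
eef_rot: [-0.008, 1.0, 0.001, -0.0]
force: [-0.0, 0.1, -2.0]
opening: 0.028
grip_force: 79.6
[ 0.329  0.254 -0.155  1.866  0.044  1.026  1.744] [ 0.51042594 -0.12910047  0.25092725] [-8.45484488e-03  9.99964085e-01  5.38384851e-04 -2.33032018e-04] [-0.01760313  0.11638392 -2.03386323]
```

View pics/w3.png

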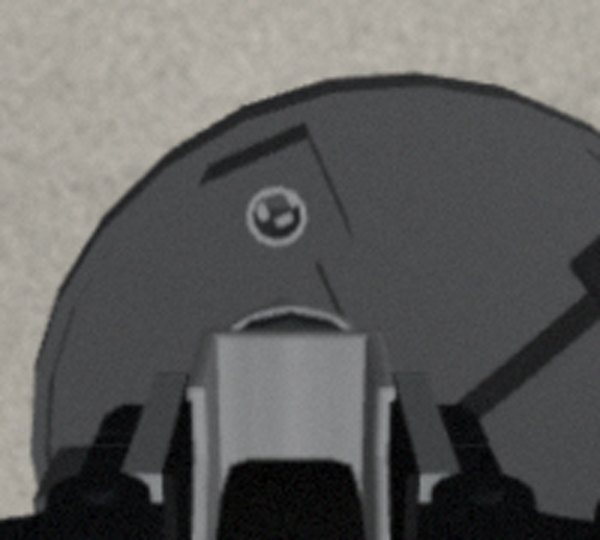

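The socket ring is at crop (277,216), i.e. pixel (272.3,192), and the flange's near edge is at pixel (277.3,222.7). I'll work out both positions from these.

```bash
python3 - <<'E'
from h import *
from rig import manip
tool=np.load("pics/w3.npz")["tool"]
im,d,R,t,k=load("w3");g=cv2.cvtColor(im,cv2.COLOR_BGR2GRAY).astype(float)
m=np.zeros_like(g,bool);m[180:204,260:285]=1
ys,xs=np.where(m&(g>105));
(c,ax,an)=cv2.fitEllipse(np.stack([xs,ys],1).astype(np.float32));print("ring",c,ax)
print("socket",wplane("w3",c[0],c[1],.07), "scale", np.linalg.norm(wplane("w3",c[0]+ax[0]/2,c[1],.07)-wplane("w3",c[0],c[1],.07)))
for z in(-.038,-.036,-.034):print("flange edge",z,(wplane("w3",277.3,222.7,tool[2]+z)-tool).round(4))
P=wcloud("w3");
for v in range(218,236,2):print(v,g[v,277],(P[v,277]-tool).round(4))
q=P[222:230,265:290].reshape(-1,3)-tool
for v,u in((224,263),(224,292),(226,260),(226,295)):print(v,u,(P[v,u]-tool).round(4))
# top view of same ring from first frame
im2=load("top")[0];s=cv2.cvtColor(im2,cv2.COLOR_BGR2GRAY)[194:211,370:389];print(s)
E
```

```text
ring (271.71240234375, 191.7761688232422) (17.40780258178711, 17.953527450561523)
socket [ 0.51096988 -0.13392174  0.07      ] scale 0.008328430462473725
flange edge -0.038 [-0.0137 -0.0002 -0.038 ]
flange edge -0.036 [-0.0143 -0.0002 -0.036 ]
flange edge -0.034 [-0.0149 -0.0002 -0.034 ]
218 76.0 [-0.0062 -0.0001 -0.0715]
220 73.0 [-0.0152 -0.0004 -0.0379]
222 111.0 [-0.0149 -0.0004 -0.0352]
224 55.0 [-0.015  -0.0004 -0.0315]
226 35.0 [-0.0146 -0.0004 -0.0297]
228 52.0 [-0.0134 -0.0004 -0.0301]
230 67.0 [-0.0131 -0.0004 -0.0277]
232 121.0 [-0.0128 -0.0004 -0.0259]
234 140.0 [-0.0118 -0.0003 -0.0256]
224 263 [-0.0134 -0.0076 -0.0362]
224 292 [-0.0132  0.0075 -0.0376]
226 260 [-0.0124 -0.0091 -0.036 ]
226 295 [-0.0122  0.0091 -0.0374]
[[ 65  72  78  79  80  78  80  79  78  79  79  79  78  80  77  80  80  81
   79]
 [ 65  72  77  79  77  79  81  79  79  82  78  80  78  80  78  80  81  79
   80]
 [ 71  77  80  78  81  80  81  82  85  86  83  81  79  80  79  78  79  81
   79]
 [ 78  77  79  80  80  81  88  94  96  92  90  89  85  83  79  78  80  78
   78]
 [ 80  80  79  79  81  87  93  97
[... 320 characters left out ...]
  84  86 105 102  82  86 106  98  83  78  81
   80]
 [ 69  78  79  81  90 102 101  81  81  96  96  81  91 102  93  82  80  80
   80]
 [ 65  74  78  80  84  95 104  93  90  93  90  90 100  99  88  82  80  82
   79]
 [ 60  71  78  80  81  89  99 104 106 106 103 104 102  92  85  82  80  80
   81]
 [ 60  65  73  80  80  82  89  94 101 101  99  97  91  85  78  80  81  79
   78]
 [ 60  63  70  76  80  81  81  84  88  88  87  82  82  81  81  80  79  76
   72]
 [ 59  62  66  75  79  81  81  79  80  81  82  81  81  80  78  74  72  71
   71]
 [ 58  60  64  70  78  80  80  82  81  79  79  79  76  76  72  68  71  72
   76]
 [ 60  56  59  65  75  79  81  81  81  79  78  76  73  70  68  72  76  77
   80]]
```

Caster axis is TCP + (0.001, 0) in world, and the socket is at about (0.510, -0.1335). I'm lowering to just above the mouth and checking again.

```bash
python3 -m pendant '[[[0.15,-0.44,0.5],0],[[0,0,1.5],0],[[0,0,2],0],[[0,0,2],0],[[0,0,1.5],0],[[0,0,1],0],[[0,0,0.6],0],[[0,0,0],0],[[0,0,0],0],[[0,0,0],0],[[0,0,0],0]]' && python3 - <<'E'
from rig import manip
import cv2,numpy as np
s=manip.sense();print(s["tool_pos"],s["eef_rot"],s["force"])
p=manip.camera_params("wrist");im,d=manip.grab_frame("wrist")
np.savez("pics/w4.npz",im=im,d=d,R=p["R"],t=p["t"],k=[p["fx"],p["fy"],p["cx"],p["cy"]],tool=s["tool_pos"])
cv2.imwrite("pics/w4.png",cv2.resize(im[150:270,200:360],None,fx=5,fy=5,interpolation=cv2.INTER_CUBIC)[:600])
E
```

```text
t: 9.68
tool_pos: [0.5097, -0.1361, 0.1612]
eef_rot: [-0.007, 1.0, -0.0, 0.001]
force: [-0.2, -0.2, -1.1]
opening: 0.028
grip_force: 79.6
[ 0.50966629 -0.13608486  0.16119946] [-6.80751765e-03  9.99976349e-01 -2.60111945e-04  9.44136025e-04] [-0.20006812 -0.18653396 -1.13527164]
```

View pics/w4.png

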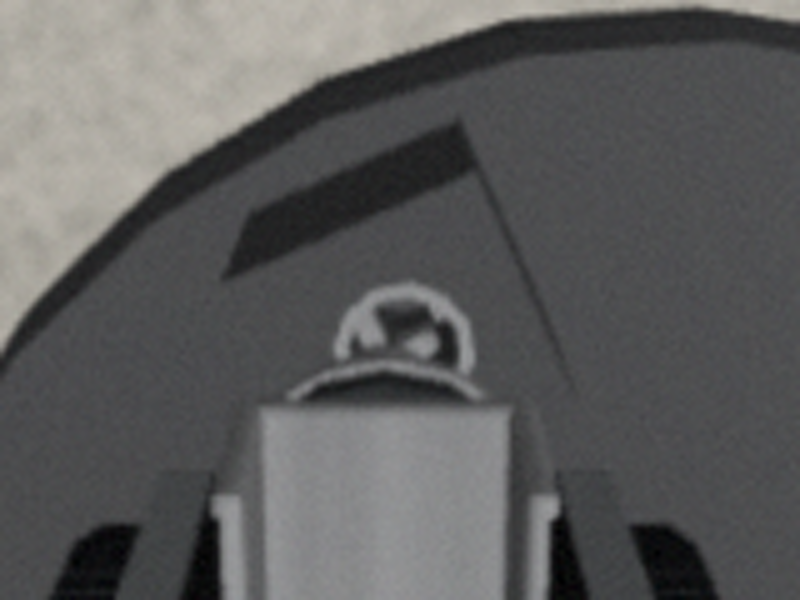

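The socket ring centre is at crop (404,353) and the flange arc centre at column 386, so the caster sits a little left of the socket.

```bash
python3 - <<'E'
from h import *
from rig import manip
tool=np.load("pics/w4.npz")["tool"]
f=lambda x,y:(200+(x+.5)/5-.5,150+(y+.5)/5-.5)
for x,y in[(404.5,353),(404.5,283),(334,350),(475,350)]:print("sock",wplane("w4",*f(x,y),.07).round(4))
for x,y in[(386.5,362),(288,396),(485,396)]:
  for z in(-.036,-.034):print("flange",(wplane("w4",*f(x,y),tool[2]+z)-tool).round(4))
P=wcloud("w4")
for x,y in[(386,366),(300,392),(472,392)]:u,v=map(round,f(x,y));print((P[v,u]-tool).round(4))
print(manip.sense()["tool_pos"])
E
```

```text
sock [ 0.5112 -0.1338  0.07  ]
sock [ 0.5012 -0.134   0.07  ]
sock [ 0.5109 -0.1435  0.07  ]
sock [ 0.5106 -0.124   0.07  ]
flange [-0.0146 -0.0004 -0.036 ]
flange [-0.0152 -0.0004 -0.034 ]
flange [-0.0107 -0.0106 -0.036 ]
flange [-0.0114 -0.0105 -0.034 ]
flange [-0.011   0.0098 -0.036 ]
flange [-0.0117  0.0097 -0.034 ]
[-0.0139 -0.0004 -0.0363]
[-0.0116 -0.0091 -0.0349]
[-0.0116  0.0084 -0.0355]
[ 0.50957036 -0.13605708  0.16112301]
```

```bash
python3 -m pendant '[[[0,0.26,0],0],[[0,0,0],0],[[0,0,0],0],[[0,0,0.3],0],[[0,0,0.3],0],[[0,0,0.3],0],[[0,0,0.3],0],[[0,0,0],0],[[0,0,0],0],[[0,0,0],0]]' && python3 -m pendant '[[[0,0,0.2],0],[[0,0,0.2],0],[[0,0,0.2],0],[[0,0,0.2],0],[[0,0,0.2],0],[[0,0,0],0],[[0,0,0],0]]'
```

```text
t: 10.57
tool_pos: [0.5089, -0.1333, 0.1481]
eef_rot: [-0.007, 1.0, 0.0, -0.0]
force: [0.5, 0.6, -1.3]
opening: 0.0279
grip_force: 79.6
t: 11.15
tool_pos: [0.509, -0.1333, 0.1381]
eef_rot: [-0.007, 1.0, 0.0, 0.0]
force: [1.4, -1.4, -2.9]
opening: 0.028
grip_force: 79.7
```

```bash
python3 -m pendant '[[[0,0,0.2],0],[[0,0,0.2],0],[[0,0,0.2],0],[[0,0,0.1],0],[[0,0,0],0],[[0,0,0],0]]' && python3 -m pendant '[[[0,0,0.15],0],[[0,0,0.15],0],[[0,0,0.15],0],[[0,0,0.15],0],[[0,0,0],0],[[0,0,0],0]]'
```

```text
t: 11.65
tool_pos: [0.509, -0.1334, 0.131]
eef_rot: [-0.007, 1.0, 0.0, 0.0]
force: [2.1, -0.6, -3.7]
opening: 0.028
grip_force: 79.7
t: 12.15
tool_pos: [0.5091, -0.1334, 0.1253]
eef_rot: [-0.007, 1.0, -0.0, 0.0]
force: [1.8, 0.1, 1.4]
opening: 0.0284
grip_force: 80.1
```

```bash
python3 -m pendant '[[[-0.05,0,0.15],0],[[0,0,0.15],0],[[0,0,0.15],0],[[0,0,0.15],0],[[0,0,0],0],[[0,0,0],0]]' && python3 -m pendant '[[[0,0,0.15],0],[[0,0,0.15],0],[[0,0,0.15],0],[[0,0,0.15],0],[[0,0,0],0],[[0,0,0],0]]'
```

```text
t: 12.65
tool_pos: [0.5091, -0.1333, 0.1187]
eef_rot: [-0.007, 1.0, 0.0, -0.0]
force: [2.0, 0.3, -1.2]
opening: 0.0282
grip_force: 79.7
t: 13.15
tool_pos: [0.5091, -0.1333, 0.1128]
eef_rot: [-0.007, 1.0, 0.0, -0.0]
force: [1.0, -0.6, -3.1]
opening: 0.028
grip_force: 79.6
```

```bash
for i in 1; do python3 -m pendant '[[[0,0,0.1],0],[[0,0,0.1],0],[[0,0,0.1],0],[[0,0,0],0],[[0,0,0],0]]'; done; python3 -m pendant '[[[0,0,0.08],0],[[0,0,0.08],0],[[0,0,0],0],[[0,0,0],0]]'
```

```text
t: 13.57
tool_pos: [0.5091, -0.1333, 0.1098]
eef_rot: [-0.007, 1.0, 0.0, -0.0]
force: [2.0, -0.9, -2.9]
opening: 0.0282
grip_force: 79.4
t: 13.9
tool_pos: [0.5092, -0.1333, 0.1084]
eef_rot: [-0.007, 1.0, 0.0, -0.0]
force: [1.1, -0.5, -2.5]
opening: 0.0283
grip_force: 79.6
```

```bash
python3 -m pendant '[[[0,0,0.08],0],[[0,0,0],0],[[0,0,0],0]]'; python3 -m pendant '[[[0,0,0.08],0],[[0,0,0],0],[[0,0,0],0]]'
```

```text
t: 14.15
tool_pos: [0.5092, -0.1333, 0.1077]
eef_rot: [-0.007, 1.0, 0.0, -0.0]
force: [1.5, -0.8, -2.3]
opening: 0.0279
grip_force: 79.5
t: 14.4
tool_pos: [0.5094, -0.1333, 0.1073]
eef_rot: [-0.007, 1.0, -0.0, 0.0]
force: [-0.8, 0.4, 2.3]
opening: 0.028
grip_force: 80.3
```

```bash
python3 -m pendant '[[[0,0,0.08],0],[[0,0,0],0],[[0,0,0],0]]'; python3 -m pendant '[[[0,0,0.08],0],[[0,0,0],0],[[0,0,0],0]]'
```

```text
t: 14.65
tool_pos: [0.5094, -0.1333, 0.1071]
eef_rot: [-0.007, 1.0, -0.0, 0.0]
force: [-2.9, 0.9, 9.8]
opening: 0.0281
grip_force: 81.0
t: 14.9
tool_pos: [0.5095, -0.1333, 0.1069]
eef_rot: [-0.007, 1.0, -0.0, 0.0]
force: [-4.2, 0.5, 15.4]
opening: 0.0282
grip_force: 81.7
```

```bash
python3 -m pendant '[[[0,0,0.08],0],[[0,0,0],0],[[0,0,0],0],[[0,0,0],0]]'; python3 -m pendant '[[[0,0,-0.1],0],[[0,0,-0.1],0],[[0,0,-0.1],0],[[0,0,-0.1],0],[[0,0,0],0],[[0,0,0],0]]'
```

```text
t: 15.23
tool_pos: [0.5095, -0.1333, 0.1068]
eef_rot: [-0.007, 1.0, -0.0, 0.0]
force: [-7.2, 0.9, 21.5]
opening: 0.028
grip_force: 82.4
t: 15.73
tool_pos: [0.5093, -0.1333, 0.1083]
eef_rot: [-0.007, 1.0, 0.0, -0.0]
force: [1.3, -0.3, -1.1]
opening: 0.0279
grip_force: 79.6
```

```bash
python3 -m pendant '[[[0,0,-0.08],0],[[0,0,0],0],[[0,0,0],0]]'; python3 -m pendant '[[[0,0,-0.06],0],[[0,0,0],0],[[0,0,0],0]]'
```

```text
t: 15.98
tool_pos: [0.5092, -0.1333, 0.1092]
eef_rot: [-0.007, 1.0, 0.0, -0.0]
force: [0.9, -0.6, -2.9]
opening: 0.0279
grip_force: 79.6
t: 16.23
tool_pos: [0.5092, -0.1333, 0.1098]
eef_rot: [-0.007, 1.0, 0.0, -0.0]
force: [0.5, -0.5, -3.8]
opening: 0.028
grip_force: 79.4
```

```bash
python3 -m pendant '[[[0,0,-0.05],0],[[0,0,0],0],[[0,0,0],0]]'; python3 -m pendant '[[[0,0,-0.04],0],[[0,0,0],0],[[0,0,0],0]]'
```

```text
t: 16.48
tool_pos: [0.509, -0.1333, 0.1099]
eef_rot: [-0.007, 1.0, 0.0, -0.0]
force: [3.3, -0.5, -11.5]
opening: 0.0278
grip_force: 79.8
t: 16.73
tool_pos: [0.5088, -0.1332, 0.11]
eef_rot: [-0.007, 1.0, 0.0, -0.001]
force: [4.7, -1.1, -20.0]
opening: 0.0284
grip_force: 80.2
```

The second step overshot: it read -20 N against a target of about -13. I'm backing off now, then holding a steady pull.

```bash
python3 -m pendant '[[[0,0,0.04],0],[[0,0,0],0],[[0,0,0],0]]'
```

```text
t: 16.98
tool_pos: [0.5089, -0.1333, 0.11]
eef_rot: [-0.007, 1.0, 0.0, -0.0]
force: [2.7, -1.6, -18.7]
opening: 0.0279
grip_force: 80.2
```

```bash
python3 -m pendant '[[[0,0,0.04],0],[[0,0,0],0],[[0,0,0],0]]'
```

```text
t: 17.23
tool_pos: [0.509, -0.1333, 0.11]
eef_rot: [-0.007, 1.0, 0.0, -0.0]
force: [3.4, -0.9, -16.1]
opening: 0.0281
grip_force: 80.4
```

```bash
python3 -m pendant '[[[0,0,0.03],0],[[0,0,0],0],[[0,0,0],0]]'; python3 -m pendant '[[[0,0,0],0],[[0,0,0],0]]'
```

```text
t: 17.48
tool_pos: [0.5091, -0.1332, 0.1099]
eef_rot: [-0.007, 1.0, 0.0, -0.0]
force: [0.6, -0.9, -12.5]
opening: 0.0278
grip_force: 80.7
t: 17.65
tool_pos: [0.5092, -0.1333, 0.1099]
eef_rot: [-0.007, 1.0, 0.0, -0.0]
force: [1.3, -0.1, -11.2]
opening: 0.0276
grip_force: 80.7
```

```bash
python3 -m pendant '[[[0,0,-0.01],0],[[0,0,0],0],[[0,0,0],0]]'; python3 -m pendant '[[[0,0,0],0],[[0,0,0],0],[[0,0,0],0]]'
```

```text
t: 17.9
tool_pos: [0.5092, -0.1332, 0.11]
eef_rot: [-0.007, 1.0, 0.0, -0.0]
force: [0.7, 0.6, -11.4]
opening: 0.0277
grip_force: 80.7
t: 18.15
tool_pos: [0.5093, -0.1333, 0.1099]
eef_rot: [-0.007, 1.0, 0.0, -0.0]
force: [0.3, -1.0, -10.5]
opening: 0.0279
grip_force: 80.8
```

```bash
python3 -m pendant '[[[0,0,-0.02],0],[[0,0,0],0],[[0,0,0],0]]'; python3 -m pendant '[[[0,0,0],0],[[0,0,0],0],[[0,0,0],0]]'
```

```text
t: 18.4
tool_pos: [0.5092, -0.1333, 0.11]
eef_rot: [-0.007, 1.0, 0.0, -0.0]
force: [0.7, 0.6, -13.4]
opening: 0.0281
grip_force: 80.6
t: 18.65
tool_pos: [0.5092, -0.1333, 0.11]
eef_rot: [-0.007, 1.0, 0.0, -0.0]
force: [1.3, -1.2, -13.5]
opening: 0.0283
grip_force: 80.6
```

```bash
python3 -m pendant '[[[0,0,0],0],[[0,0,0],0],[[0,0,0],0],[[0,0,0],0],[[0,0,0],0]]'; python3 -m pendant '[[[0,0,0],0],[[0,0,0],0],[[0,0,0],0],[[0,0,0],0],[[0,0,0],0]]'
```

```text
t: 19.07
tool_pos: [0.5092, -0.1332, 0.11]
eef_rot: [-0.007, 1.0, 0.0, -0.0]
force: [0.8, 0.6, -14.1]
opening: 0.0281
grip_force: 80.5
t: 19.48
tool_pos: [0.5092, -0.1332, 0.11]
eef_rot: [-0.007, 1.0, 0.0, -0.0]
force: [0.9, -0.4, -15.0]
opening: 0.028
grip_force: 80.4
```

```bash
python3 -m pendant '[[[0,0,0.06],0],[[0,0,0.07],0],[[0,0,0.07],0],[[0,0,0.07],0],[[0,0,0.05],0],[[0,0,0],0],[[0,0,0],0]]'
```

```text
t: 20.07
tool_pos: [0.5103, -0.1335, 0.1075]
eef_rot: [-0.007, 1.0, -0.0, 0.001]
force: [0.7, 0.4, 0.1]
opening: 0.0281
grip_force: 81.9
```

```bash
python3 -m pendant '[[[0,0,0.06],0],[[0,0,0],0],[[0,0,0],0]]'; python3 -m pendant '[[[0,0,0],0],[[0,0,0],0],[[0,0,0],0],[[0,0,0],0],[[0,0,0],0],[[0,0,0],0]]' 5.0 20
```

```text
t: 20.32
tool_pos: [0.5103, -0.1336, 0.1072]
eef_rot: [-0.007, 1.0, -0.0, 0.001]
force: [-0.2, -0.4, 6.0]
opening: 0.0278
grip_force: 82.9
t: 20.82
tool_pos: [0.5092, -0.1332, 0.1061]
eef_rot: [-0.007, 1.0, 0.0, -0.0]
force: [0.3, 0.2, 0.4]
opening: 0.0501
grip_force: 0.0
```

```bash
python3 -m pendant '[[[0,0,-0.5],0],[[0,0,-1],0],[[0,0,-1.5],0],[[0,0,-2],0],[[0,0,-2],0],[[0,0,-2.5],0],[[0,0,-2.5],0],[[0,0,-2.5],0],[[0,0,-1.5],0],[[0,0,0],0],[[0,0,0],0],[[0,0,0],0]]' && python3 - <<'E'
from rig import manip
import cv2,numpy as np
s=manip.sense();print(s["tool_pos"],s["force"])
ims=[]
for n in("wrist","top"):
    p=manip.camera_params(n);im,d=manip.grab_frame(n);ims.append(im)
    np.savez(f"pics/{n}5.npz",im=im,d=d,R=p["R"],t=p["t"],k=[p["fx"],p["fy"],p["cx"],p["cy"]])
w=cv2.resize(ims[0][100:400,130:430],(400,400));t=cv2.resize(ims[1],(400,300))
t=cv2.copyMakeBorder(t,0,100,0,0,cv2.BORDER_CONSTANT);cv2.imwrite("pics/end.png",np.hstack([w,t]))
from h import *
P=wcloud("wrist5")
m=(np.hypot(P[...,0]-.52,P[...,1]+.134)<.06)&(P[...,2]>.1)&(P[...,2]<.16)
print("wheel top z",np.percentile(P[m][:,2],[50,95,99]),m.sum(),P[m&(P[...,2]>.12)].mean(0))
E
```

```text
t: 21.82
tool_pos: [0.5088, -0.1332, 0.2659]
eef_rot: [-0.007, 1.0, 0.0, -0.0]
force: [0.3, -0.4, -0.4]
opening: 0.0499
grip_force: 0.0
[ 0.50875761 -0.13321183  0.26590389] [ 0.25485894 -0.40272646 -0.42898774]
wheel top z [0.12634752 0.13379871 0.13454121] 1800 [ 0.52963356 -0.13375097  0.12906301]
```

View pics/end.png

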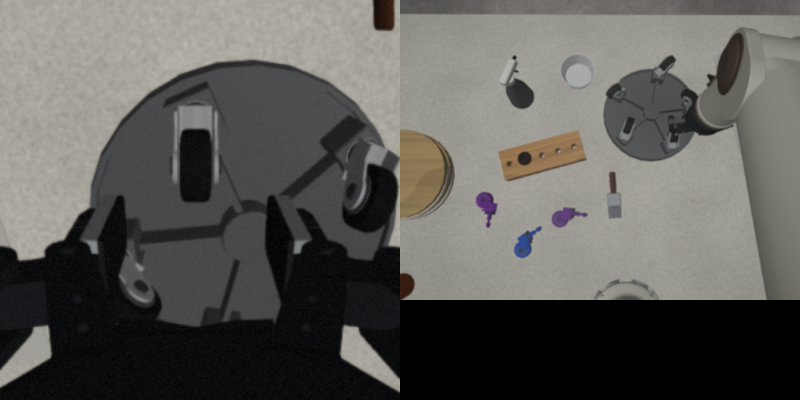

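The caster stands upright in the boss at (197,150) in the left panel. Its wheel top is at 134.5 mm against the nominal 135 mm, and everything else is where it was.

```bash
python3 -c "
from rig import manip
print(manip.finish_job())"
```

```text
the job is handed in; nothing more can be done
None
```

The caster is snapped home, held under a pull of about 12 N for over a second, released, and handed in with nothing else moved; but while I ramped the tug up, the pull rose to about 18 N (sensor -20 N, including the caster's weight), over your 17 N limit for about half a second.

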